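# Block and bleed the dial gauge

### The job

The round dial gauge has finished its check and is about to be taken off its stand. With one fingertip, or with the fingers held shut like one, and gripping nothing, push its isolating-valve lever (on the supply-tube side) fully shut to the stop, and only then push its vent-valve lever (on the silencer side) fully open to the stop; both levers finish pointing to the front of the stand. Do not lift the stand or shove it about, and leave the box-shaped digital gauge's stand and the other things on the bench as they are.

Things in the scene. Friction and masses are not known exactly. Their poses are not given: they have to be found in the camera images.
- dial: Stand of the ROUND dial gauge, loose on the bench, about 4.6 kg. Dark steel base plate 165 x 260 x 10 mm (x -60 to +105); on it a steel manifold block 36 x 170 mm, top 66 mm above the bench, with a lever valve near each end. Origin: bench level under the block's middle. x = to its back, y = to the vent side, z up. Front (-x, gauge face) faces the robot within 0.3 rad.
- dial_iso (a joint): Isolating-valve lever (valve on the supply-tube side, -y). 0 = open: lever in line with the block, pointing outward along the stand's -y. 1.571 = shut, at its stop: lever pointing to the stand's front (-x). Starts at 0 to 0.35. Shutting turns it clockwise seen from above. Friction only, about 4 N at the push point: it stays where it is left.
- dial_vent (a joint): Vent-valve lever (valve with the silencer, +y side). 0 = shut: lever pointing outward along the stand's +y. 1.571 = open, at its stop: lever in line with the silencer, pointing to the stand's front (-x). Starts at 0 to 0.04. Opening turns it counter-clockwise seen from above. Friction as the other lever.
- dial_iso_pivot (a point): Point on the turning axis of the isolating lever, at the lever's mid-height, 86 mm above the bench, 58 mm to the -y side of the gauge neck. Fixed to the stand.
- dial_vent_pivot (a point): Point on the turning axis of the vent lever, at the lever's mid-height, 86 mm above the bench, 58 mm to the +y side of the gauge neck. Fixed to the stand.
- dial_iso_push (a point): Push point on the isolating lever: middle of its bare-metal hand grip's width and height, 78 mm from the pivot. Grip 16 mm wide, 14 mm high (79 to 93 mm above the bench), from 34 to 100 mm (tip) from the pivot. Clear below it down to 66 mm above the bench. Turns with the lever; axes = the stand's at joint 0, so y runs along the lever, x across.
- dial_vent_push (a point): Push point on the vent lever: the same place on an identical grip, 78 mm from its pivot. Turns with the lever; axes = the stand's at joint 0, so y runs along the lever, x across.
- dial_gauge (a point): Centre of the round steel dial gauge, 158 mm above the bench over the stand's origin: 100 mm across, 36 mm deep (x -24 to +18), from 108 to 208 mm high, on a brass neck 17 mm thick. White face to the stand's -x; its needle drops to zero as the vent opens.
- dial_bottle (a point): Middle of the steel supply bottle lying along y behind the block (52 mm across, top 70 mm above the bench); its 8 mm tube bends round at the stand's -y end into the block: this marks the supply side.
- dial_silencer (a point): Tip of the small bronze vent silencer, 16 mm thick, sticking out of the block's back face 58 mm to the stand's +y side, 47 mm above the bench: this marks the vent side.
- digi: Stand of the digital gauge: the same base, block, bottle and levers, but it carries a BOX-shaped grey gauge head 112 mm wide, 96 mm high, 46 mm deep (110 to 206 mm above the bench). To be left alone. Origin and axes as for the dial stand. Which stand is on the left varies.
- digi_iso_pivot (a point): Axis of the digital stand's isolating lever, 86 mm above the bench.
- digi_vent_pivot (a point): Axis of the digital stand's vent lever, 86 mm above the bench.
- digi_iso_push (a point): Point on the digital stand's isolating lever, 78 mm from its pivot; it points outward along that stand's -y, within 0.35 rad.
- digi_vent_push (a point): Point on the digital stand's vent lever, 78 mm from its pivot; it points outward along that stand's +y.
- blank_plug: Loose brass blanking plug 24 mm across, 24 mm high, standing on the front of the dial stand's base plate. Origin under its middle.
- adapter: Loose brass pipe adapter 34 mm across, 45 mm high, standing on the bench in front of and between the stands. Origin under its middle.
- tape_spool: Loose white spool of thread tape lying flat, 58 mm across, 20 mm high. Origin under its middle.
- wrench: Loose adjustable wrench with green handle, 220 mm long, 12 mm high, lying in front of the stands.
- multimeter: Loose orange multimeter 170 x 85 x 40 mm, lying behind the stands.
- spare_gauge: Loose small dial gauge 64 mm across, lying on its back in front of the stands on the left.
- soap_bottle: Loose green bottle 52 mm across, 140 mm high, behind the stands on the left.

How it is judged:
By the outcome, as a careful person would: the job done as asked, in the order asked, and still so for the second after the job is handed in, with the robot touching nothing.
It also fails if it takes over 58 s, if anything falls off the work surface, if the arm or the gripper's body presses on something with over 40 N, if the wrist force passes 120 N, or if a joint passes its speed limit or range.

### The arm

A 6-joint arm with a two-finger parallel gripper is mounted at the origin on the work surface. World frame = base frame: x ahead of the robot, y to its left, z up, the work surface at z = 0. Lengths are in mm, angles in rad, forces in N, time in s.
With the tool pointing down it reaches from about 300 to 775 mm from the base axis. Payload 14.6 kg.
Tool frame: the origin (TCP) lies midway between the tips of the shut fingers; the grasp point (between the pads) lies 19 mm behind it (manip.grasp_offset is the distance from the TCP to the grasp point, in mm); z points along the fingers, y is the line along which they close (so a half turn about z gives the same grasp; the last joint's range is limited). The gripper opens to 94 mm and grips with 3 to 60 N. Pads are 16 mm wide; open, the fingers measure 119 mm over their backs; the gripper's body (75 mm by 177 mm) begins 78 mm behind the grasp point.
Start: joints at [-1.268, 0.3, 1.521, -0, 1.321, -0.067], TCP at [198.778, -512.812, 205.446] pointing down, gripper open.
Joint ranges: [-3.03, 3.03], [-0.79, 2.21], [0.23, 2.52], [-1.04, 4.18], [0, 3.07], [-2.55, 2.55]. Speed limits (rad/s): [2.22, 2.22, 2.57, 3.14, 3.14, 3.14].

### API

Orientations are given as [roll, pitch, yaw] about the fixed x, y, z axes, in that order (R = Rz(yaw) Ry(pitch) Rx(roll)).
In Python, from cell import manip, viewer gives the robot as it stands. The module is installed in compiled form; this text tells all that it offers.
- The arm moves only by the tool move_arm, never from a script. Its argument "moves" is a list of rows, each a list of 4 numbers: the shift along the tool's x, y, z in m, then the turn about the tool's z in rad. A call has 1 to 12 rows; each row is the pose to reach, as a shift and turn from the pose commanded when the call began, along the tool's axes at that moment; what a row does not reach only later rows make up. A row lasts 1/10 s, in which the tool goes at most 50 mm and 8.59 degrees, less where a joint would pass 70% of its speed; a pose out of reach is approached as far as the arm can. A call with a gripper value outside its range is refused whole. "jaw" is the finger opening in m, from 0 to 0.094, set as the call begins (left out, the last holds). The fingers move at their own pace and stop on an object; "squeeze" is the grip in N (left out, the last holds). Time passes only in rows, so rows that repeat a pose let the fingers close. It gives the time, the measured TCP pose, the force, the opening and the grip force at its end, in the units of the state.
- manip.read_state(): the state, without advancing time (a new reading comes with each control period).
- viewer.camera(name): name is "side" or "top" or "wrist"; returns a dict with "frame" (480x640x3 uint8, blue, green, red), "z_map" (480x640 float32, mm along the optical axis (not along the pixel's ray), 0 where there is no reading), "fx", "fy", "cx", "cy" (pixels), "D" ([k1, k2, p1, p2, k3] as OpenCV has them; the pictures are not rectified), "origin" and "orientation" of the camera in the world. Camera axes: x right, y down, z forward; pixel columns grow to the right and rows downward; lengths in mm; the calibration is good to about 2 mm. A picture is of the moment at which its call begins.
- manip.sign_off(): hands the job in; it is judged then, once.
The state is a dict: "clock": time; "joints": joint angles; "qd": joint speeds; "effort": joint torques, N m; "eef_pos": TCP position; "eef_rot": TCP orientation; "wrist_force": force on the tool from outside, world axes, zero at the start; "moment": the same for the moment, N m; "finger_gap": finger opening in mm; "finger_force": force on a finger pad.
Only numpy, scipy, OpenCV 4.12 (cv2) and the standard library are available. Lean on these libraries where they do the work, as an engineer would, in place of code of your own. Each camera call takes 0.05 s, during which the arm holds its last target. There are 200 camera calls.

## Working session

There is one attempt and no reset: what is moved stays moved. The work goes in short steps, Python scripts to look and compute and a tool call to move; the robot and the scene stay as the last step left them, time stands still between calls to the robot, and variables do not carry over. Pictures are saved under pics/ and viewed, at most 10 in all, crops included, and the job is handed in when it is done.

Besides the shell and the picture viewer there is one more tool, called after "Emit:" as name(argument=value, ...), one argument or row to a line, values as JSON. move_arm: Moves the arm, as the interface text tells. Its arguments: {"type":"object","properties":{"moves":{"type":"array"},"jaw":{"type":"number"},"squeeze":{"type":"number"}},"required":["moves"]}

```bash
mkdir -p pics
cat > h.py <<'E'
import numpy as np, cv2
from cell import manip, viewer
from scipy.spatial.transform import Rotation as R
def cam(n):
    c=viewer.camera(n); np.savez('/tmp/'+n+'.npz',**{k:np.array(v) for k,v in c.items()}); return c
def load(n): return dict(np.load('/tmp/'+n+'.npz'))
def Rc(c):
    o=np.array(c['orientation'])
    return R.from_euler('xyz',o).as_matrix() if o.size==3 else o.reshape(3,3)
def rays(c,uv):
    K=np.array([[c['fx'],0,c['cx']],[0,c['fy'],c['cy']],[0,0,1]],float)
    p=cv2.undistortPoints(np.array(uv,float).reshape(-1,1,2),K,np.array(c['D'],float)).reshape(-1,2)
    return np.c_[p,np.ones(len(p))]
def onplane(c,uv,z):
    d=rays(c,uv)@Rc(c).T; o=np.array(c['origin'],float); return o+d*((z-o[2])/d[:,2])[:,None]
def cloud(c):
    v,u=np.mgrid[0:480,0:640]; uv=np.c_[u.ravel(),v.ravel()]
    return ((rays(c,uv)*c['z_map'].reshape(-1,1))@Rc(c).T+np.array(c['origin'])).reshape(480,640,3)
E
python3 - <<'E'
from h import *
for n in('top','side'):
    c=cam(n); cv2.imwrite(f'pics/{n}.png',c['frame']); print(n,c['origin'],c['orientation'],c['fx'],(c['z_map']>0).mean())
print(manip.read_state())
E
```

```text
top [ 404.08645699   18.25217337 1349.29702237] [-3.02661196e+00 -2.44663433e-03 -1.58679851e+00] 532.9478901018729 0.995849609375
side [ 88.86054385 595.75832929 798.5116929 ] [-2.30803325  0.02242384 -2.506103  ] 585.199320740755 0.9961393229166666
{'clock': 0.1, 'joints': array([-1.26760532e+00,  3.00402328e-01,  1.52153061e+00, -3.04975918e-06,
        1.32063346e+00, -6.65955974e-02]), 'qd': array([ 4.65247999e-04, -3.66471468e-03, -1.18426591e-03, -3.12392628e-04,
        1.42553052e-03,  6.58755081e-05]), 'effort': array([ 1.34171146e-04, -5.32644832e+01, -3.53286231e+01,  7.09198276e-02,
        2.34908215e-02, -4.30771058e-05]), 'eef_pos': array([ 198.71113108, -512.60972456,  204.94538473]), 'eef_rot': array([-3.14062087e+00, -6.18515879e-05,  3.69787332e-01]), 'wrist_force': array([-0.60537261, -0.24668595, -0.71676426]), 'moment': array([-0.00550639,  0.01822945,  0.05551219]), 'finger_force': 0.0, 'finger_gap': 94.1250676371109}
```

View pics/top.png

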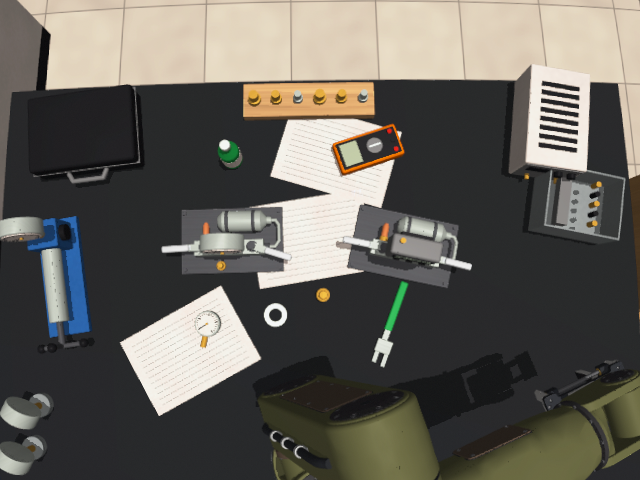

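View pics/side.png

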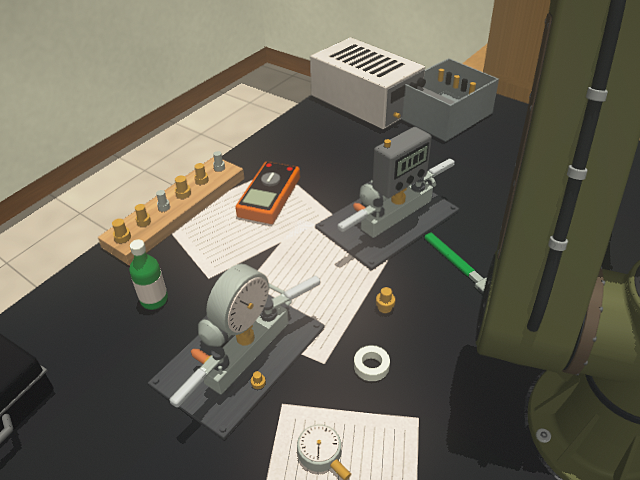

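The dial stand is on the left. Its vent lever is at about (182,249) in the top view and its isolating lever at about (270,253), already turned a little to the front. The brass plug is at (221,266). Next I measure levers and stand from both depth maps.

Run:
```python
from h import *
for n in('top','side'):
    c=load(n); P=cloud(c); f=c['frame'].astype(int)
    z=P[...,2]; x=P[...,0]; y=P[...,1]
    reg=(x>400)&(x<800)&(y>60)&(y<480)
    if n=='top':
        reg[:]=False; reg[225:275,155:300]=True
    m=reg&(z>84)&(z<100)&(f.min(2)>150)
    k,l,s,_=cv2.connectedComponentsWithStats(m.astype(np.uint8))
    for i in range(1,k):
        if s[i,4]<40: continue
        q=P[l==i]; r=cv2.minAreaRect(q[:,:2].astype(np.float32))
        print(n,'lever',s[i,:],np.median(q,0).round(1),[np.round(t,2) for t in r], cv2.boxPoints(r).round(0).tolist())
    # gauge, base plate
    g=reg&(z>150)&(z<225); print('gauge',g.sum(),P[g].mean(0).round(1), cv2.minAreaRect(P[g][:,:2].astype(np.float32)))
    b=(x>350)&(x<800)&(y>60)&(y<480)&(z>5)&(z<16)&(f.max(2)<110)&(f.min(2)>45)
    k,l,s,_=cv2.connectedComponentsWithStats(b.astype(np.uint8))
    for i in range(1,k):
        if s[i,4]>400:
            r=cv2.minAreaRect(P[l==i][:,:2].astype(np.float32)); print(n,'base',s[i],r)
```

```text
top lever [162 244  37   9 210] [520.9 332.9  91.4] [array([521.08, 331.22]), array([14.65, 89.18]), np.float64(2.67)] [[512.0, 375.0], [516.0, 286.0], [530.0, 287.0], [526.0, 376.0]]
top lever [254 244  38  17 244] [508.5 109.   91. ] [array([508.64, 109.8 ]), array([91.52, 15.95]), np.float64(72.55)] [[487.0, 69.0], [503.0, 64.0], [530.0, 151.0], [515.0, 156.0]]
gauge 859 [521.4 215.  194.2] ((521.0222778320312, 219.74374389648438), (42.77084732055664, 99.15831756591797), 0.808849036693573)
top base [ 181  207  102   44 1289] ((575.2047729492188, 221.44627380371094), (259.607666015625, 110.0688705444336), 89.84416198730469)
top base [ 181  252  103   22 1539] ((490.3664245605469, 219.71591186523438), (260.2498474121094, 53.69465255737305), 89.33020782470703)
side lever [272 275  48  32 406] [508.9 111.2  91.7] [array([509.8 , 112.69]), array([89.89, 17.27]), np.float64(72.5)] [[488.0, 72.0], [505.0, 67.0], [532.0, 153.0], [515.0, 158.0]]
side lever [170 356  49  48 532] [520.9 335.6  91.7] [array([521.69, 331.95]), array([16.8 , 91.56]), np.float64(2.9)] [[511.0, 377.0], [516.0, 286.0], [532.0, 287.0], [528.0, 378.0]]
gauge 2654 [516.1 232.3 185.6] ((521.7394409179688, 220.96978759765625), (43.503108978271484, 101.09284973144531), 0.18635264039039612)
side base [ 179  307  145  132 5187] ((511.4239501953125, 221.42080688476562), (96.01759338378906, 260.14324951171875), 0.390131413936615)
side base [ 148  336   69   63 1514] ((604.9208374023438, 293.7550354003906), (51.36499786376953, 117.87825775146484), 1.2237685918807983)
```

```bash
cat >> h.py <<'E'
def rel(poses):
    """world (x,y,z,yaw) -> rows in tool axes from present pose"""
    s=manip.read_state(); p=s['eef_pos']; M=R.from_euler('xyz',s['eef_rot']).as_matrix(); y0=s['eef_rot'][2]
    print('t',s['clock'],p.round(1),round(y0,3),'F',s['wrist_force'].round(1))
    for x,y,z,w in poses:
        d=M.T@(np.array([x,y,z])-p)/1000; print([*d.round(4).tolist(),round(y0-w,3)])
def iso(th,gap=0,r=78,pv=(525,163),z=77):
    t=th+.01*-1; o=20.5+gap  # stand yaw .01 (ccw) 
    e=np.array([-np.sin(t),-np.cos(t)]); n=np.array([np.cos(t),-np.sin(t)])
    q=np.array(pv)+r*e+o*n; return (*q,z,np.pi/2-t)
def vent(th,gap=0,r=78,pv=(523.5,279),z=77):
    t=th+.01; o=20.5+gap
    e=np.array([-np.sin(t),np.cos(t)]); n=np.array([np.cos(t),np.sin(t)])
    q=np.array(pv)+r*e+o*n; return (*q,z,np.pi/2+t)
E
python3 - <<'E'
from h import *
a=iso(.3,10); b=iso(.3,10,z=300); print(a)
rel([b])
P=cloud(load('top')); m=(abs(P[...,0]-a[0])<25)&(abs(P[...,1]-a[1])<25); print(P[m][:,2].max())
P=cloud(load('side')); m=(abs(P[...,0]-a[0]-5)<20)&(abs(P[...,1]-a[1])<20); print(P[m][:,2].max())
E
```

```text
(np.float64(531.92216464496), np.float64(79.53543484431214), 77, 1.2807963267948965)
t 0.1 [ 198.7 -512.6  204.9] 0.37 F [-0.6 -0.2 -0.7]
[0.5247, -0.4318, -0.0946, np.float64(-0.911)]
94.16841393879372
52.308944753351625
```

Emit:
move_arm(
  moves=[
    [0,0,-0.05,0],
    [0,0,-0.095,0],
    [0.04,-0.03,-0.095,-0.1],
    [0.08,-0.06,-0.095,-0.2],
    [0.12,-0.09,-0.095,-0.3],
    [0.16,-0.12,-0.095,-0.4],
    [0.2,-0.15,-0.095,-0.5],
  ],
  jaw=0,
)

```text
clock: 0.8
eef_pos: [331.6, -298.8, 300.3]
eef_rot: [-3.141, -0.0, 0.874]
wrist_force: [0.9, 0.5, 0.8]
finger_gap: 41.4
finger_force: 0.0
```

Run:
```python
from h import *
rel([iso(.3,10,z=300)])
```

```text
t 0.8 [ 331.6 -298.8  300.3] 0.874 F [0.9 0.5 0.8]
[0.4187, -0.0893, 0.0004, np.float64(-0.407)]
```

Emit:
move_arm(
  moves=[
    [0.042,-0.009,0,-0.05],
    [0.084,-0.018,0,-0.1],
    [0.126,-0.027,0,-0.15],
    [0.168,-0.036,0,-0.2],
    [0.21,-0.045,0,-0.25],
    [0.252,-0.054,0,-0.3],
    [0.294,-0.063,0,-0.35],
    [0.336,-0.072,0,-0.4],
    [0.378,-0.081,0,-0.407],
    [0.4187,-0.0893,0,-0.407],
    [0.4187,-0.0893,0,-0.407],
    [0.4187,-0.0893,0,-0.407],
  ],
)

```text
clock: 2.0
eef_pos: [532.7, 77.3, 299.8]
eef_rot: [-3.14, 0.001, 1.278]
wrist_force: [1.4, -1.0, -1.3]
finger_gap: 0.3
finger_force: 0.0
```

Run:
```python
from h import *
rel([iso(.3,10,z=150),iso(.3,10)])
c=cam('wrist'); cv2.imwrite('pics/w1.png',c['frame'])
```

```text
t 2.0 [532.7  77.3 299.8] 1.278 F [ 1.4 -1.  -1.3]
[0.002, -0.0012, 0.1498, np.float64(-0.003)]
[0.0021, -0.0011, 0.2228, np.float64(-0.003)]
```

View pics/w1.png

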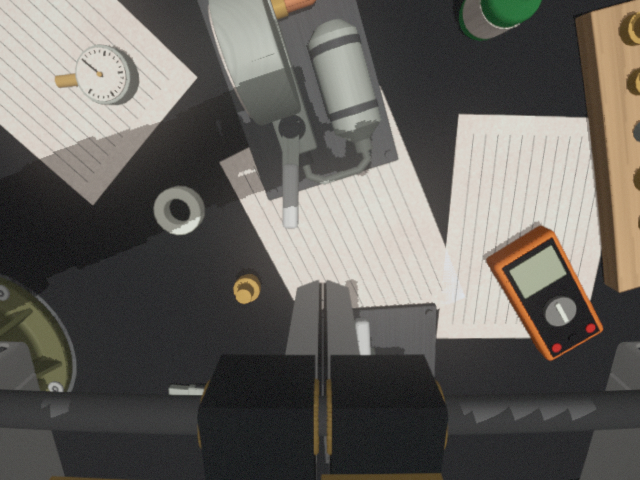

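The wrist view shows the isolating lever from its pivot at (291,127) to its tip at (290,225), with the shut fingers pointing at about (323,285). I check the pivot position with this view's depth.

Run:
```python
from h import *
c=load('wrist'); P=cloud(c); f=c['frame'].astype(int)
z=P[...,2]; print(c['origin'],P[127,291].round(1),P[215,291].round(1))
m=(z>84)&(z<98)&(f.min(2)>120); m[:,:270]=0; m[:,310:]=0; m[:135]=0; m[235:]=0
r=cv2.minAreaRect(P[m][:,:2].astype(np.float32)); print(m.sum(),r,cv2.boxPoints(r).round(1).tolist())
t=P[280:352,285:362][(z[280:352,285:362]>200)]; print('finger',t.min(0).round(0),t.max(0).round(0))
for k in(285,295,310,330,350): 
    q=P[k,280:365]; q=q[q[:,2]>200]; print(k,len(q),q.min(0).round(0) if len(q) else 0,q.max(0).round(0) if len(q) else 0)
```

```text
[557.41769272 156.87375553 479.58895889] [527.4 163.2  95.7] [500.6  81.5  94.2]
901 ((505.206787109375, 98.39767456054688), (64.86961364746094, 15.277491569519043), 71.85566711425781) [[487.79998779296875, 70.0], [502.3999938964844, 65.19999694824219], [522.5999755859375, 126.80000305175781], [508.0, 131.60000610351562]]
finger [523.  69. 299.] [557. 157. 480.]
285 42 [526.  83. 304.] [545.  89. 309.]
295 54 [524.  83. 315.] [557. 157. 480.]
310 60 [524.  79. 318.] [547.  90. 335.]
330 66 [524.  70. 320.] [547.  90. 351.]
350 72 [524.  82. 360.] [557. 157. 480.]
```

Emit:
move_arm(
  moves=[
    [0.002,-0.001,0.04,0],
    [0.002,-0.001,0.08,0],
    [0.002,-0.001,0.12,0],
    [0.002,-0.001,0.15,0],
    [0.002,-0.001,0.18,0],
    [0.002,-0.001,0.205,0],
    [0.002,-0.001,0.22,0],
    [0.002,-0.001,0.222,0],
    [0.002,-0.001,0.222,0],
  ],
)

```text
clock: 2.95
eef_pos: [532.5, 78.3, 79.0]
eef_rot: [3.141, -0.0, 1.276]
wrist_force: [0.1, -0.1, 0.1]
finger_gap: 0.5
finger_force: 0.0
```

Run:
```python
from h import *
rel([iso(.3,3)]+[iso(t) for t in np.arange(.4,1.41,.1)])
```

```text
t 2.95 [532.5  78.3  79. ] 1.276 F [ 0.1 -0.1  0.1]
[0.001, -0.0079, 0.002, np.float64(-0.005)]
[-0.0007, -0.0188, 0.002, np.float64(0.095)]
[-0.0016, -0.0268, 0.002, np.float64(0.195)]
[-0.0017, -0.0349, 0.002, np.float64(0.295)]
[-0.001, -0.0429, 0.002, np.float64(0.395)]
[0.0005, -0.0508, 0.002, np.float64(0.495)]
[0.0028, -0.0585, 0.002, np.float64(0.595)]
[0.0058, -0.066, 0.002, np.float64(0.695)]
[0.0096, -0.0731, 0.002, np.float64(0.795)]
[0.0141, -0.0798, 0.002, np.float64(0.895)]
[0.0192, -0.0861, 0.002, np.float64(0.995)]
[0.0249, -0.0917, 0.002, np.float64(1.095)]
```

Emit:
move_arm(
  moves=[
    [0.001,-0.008,0.002,0],
    [-0.0007,-0.0188,0.002,0.095],
    [-0.0016,-0.0268,0.002,0.195],
    [-0.0017,-0.0349,0.002,0.295],
    [-0.001,-0.0429,0.002,0.395],
    [0.0005,-0.0508,0.002,0.495],
    [0.0028,-0.0585,0.002,0.595],
  ],
)

```text
clock: 3.65
eef_pos: [477.7, 98.7, 77.6]
eef_rot: [3.139, -0.003, 0.677]
wrist_force: [6.2, -1.8, -2.4]
finger_gap: 0.6
finger_force: 2.2
```

Run:
```python
from h import *
rel([iso(t) for t in np.arange(1.,1.41,.1)])
```

```text
t 3.65 [477.7  98.7  77.6] 0.677 F [ 6.2 -1.8 -2.4]
[-0.0024, -0.0075, 0.0006, np.float64(0.097)]
[-0.0033, -0.0155, 0.0006, np.float64(0.197)]
[-0.0034, -0.0236, 0.0005, np.float64(0.297)]
[-0.0027, -0.0316, 0.0005, np.float64(0.397)]
[-0.0012, -0.0396, 0.0005, np.float64(0.497)]
```

Emit:
move_arm(
  moves=[
    [-0.0024,-0.0075,0,0.097],
    [-0.0033,-0.0155,0,0.197],
    [-0.0034,-0.0236,0,0.297],
    [-0.0027,-0.0316,0,0.397],
    [-0.0012,-0.0396,0,0.497],
    [-0.0012,-0.0396,0,0.497],
  ],
)

```text
clock: 4.25
eef_pos: [451.4, 129.2, 77.4]
eef_rot: [3.142, -0.002, 0.184]
wrist_force: [0.0, 0.2, 0.1]
finger_gap: 0.5
finger_force: 0.0
```

Run:
```python
from h import *
rel([iso(t) for t in np.arange(1.42,1.66,.03)])
```

```text
t 4.25 [451.4 129.2  77.4] 0.184 F [0.  0.2 0.1]
[0.0001, -0.0011, 0.0004, np.float64(0.023)]
[-0.0004, -0.0035, 0.0004, np.float64(0.053)]
[-0.0009, -0.0058, 0.0004, np.float64(0.083)]
[-0.0013, -0.0082, 0.0004, np.float64(0.113)]
[-0.0016, -0.0106, 0.0004, np.float64(0.143)]
[-0.0018, -0.013, 0.0004, np.float64(0.173)]
[-0.002, -0.0154, 0.0004, np.float64(0.203)]
[-0.0021, -0.0179, 0.0004, np.float64(0.233)]
```

Emit:
move_arm(
  moves=[
    [0,-0.0025,0,0.04],
    [-0.0004,-0.005,0,0.08],
    [-0.001,-0.0075,0,0.12],
    [-0.0015,-0.0095,0,0.15],
    [-0.0015,-0.0095,0,0.17],
  ],
)

```text
clock: 4.75
eef_pos: [448.0, 137.5, 76.9]
eef_rot: [3.141, -0.0, 0.016]
wrist_force: [-0.9, -3.8, 3.1]
finger_gap: 0.4
finger_force: 1.6
```

Run:
```python
from h import *
rel([iso(1.571)])
c=cam('top'); cv2.imwrite('pics/t2.png',cv2.resize(c['frame'][190:320,140:320],None,fx=4,fy=4))
P=cloud(c)
c=cam('side'); cv2.imwrite('pics/s2.png',cv2.resize(c['frame'][220:440,140:360],None,fx=2.5,fy=2.5))
```

```text
t 4.75 [448.  137.5  76.9] 0.016 F [-0.9 -3.8  3.1]
[-0.0008, -0.0042, -0.0001, np.float64(0.007)]
```

View pics/s2.png

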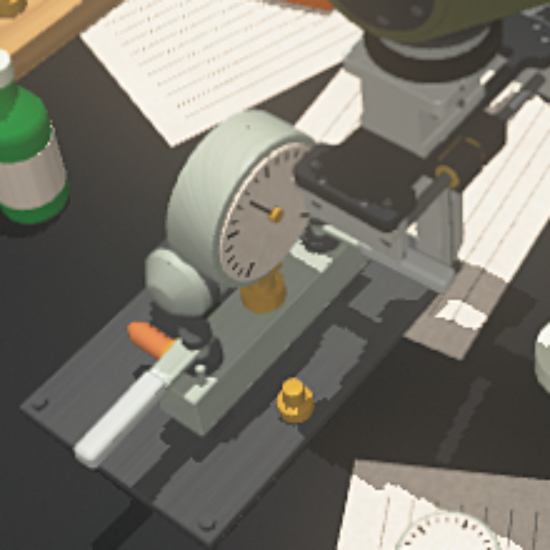

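The isolating lever runs from (320,230) to (450,280) in the crop, pointing nearly to the front with the finger against it. I push on gently until the stop is felt.

Emit:
move_arm(
  moves=[
    [0,-0.001,0,0],
    [0,-0.002,0,0],
    [0,-0.003,0,0],
    [0,-0.004,0,0],
    [0,-0.004,0,0],
  ],
)

```text
clock: 5.35
eef_pos: [448.0, 141.3, 76.4]
eef_rot: [3.14, 0.0, 0.015]
wrist_force: [-2.2, -9.0, 3.6]
finger_gap: 0.5
finger_force: 4.5
```

Emit:
move_arm(
  moves=[
    [0,-0.001,0,0],
    [0,-0.001,0,0],
  ],
)

```text
clock: 5.55
eef_pos: [448.0, 141.5, 76.4]
eef_rot: [3.139, 0.001, 0.015]
wrist_force: [-3.1, -16.9, 4.3]
finger_gap: -0.1
finger_force: 8.5
```

Emit:
move_arm(
  moves=[
    [0,-0.001,0,0],
    [0,-0.001,0,0],
  ],
)

```text
clock: 5.75
eef_pos: [447.9, 142.1, 76.4]
eef_rot: [3.138, 0.001, 0.015]
wrist_force: [-3.1, -20.6, 6.9]
finger_gap: 0.7
finger_force: 10.3
```

The force rose to 20 N with almost no motion, so the lever is at its stop. Backing off and lifting.

Emit:
move_arm(
  moves=[
    [0,0.01,0,0],
    [0,0.025,0,0],
    [0,0.04,0,0],
    [0,0.04,-0.04,0],
    [0,0.04,-0.08,0],
    [0,0.04,-0.12,0],
    [0,0.04,-0.16,0],
    [0,0.04,-0.2,0],
    [0,0.04,-0.23,0],
    [0,0.04,-0.23,0],
  ],
)

```text
clock: 6.75
eef_pos: [449.8, 104.2, 310.3]
eef_rot: [-3.14, -0.007, 0.015]
wrist_force: [0.5, 0.3, -0.6]
finger_gap: 0.4
finger_force: 0.0
```

```bash
cat >> h.py <<'E'
def levers(c):
    P=cloud(c); f=c['frame'].astype(int); z=P[...,2]; x=P[...,0]; y=P[...,1]
    m=(x>390)&(x<560)&(y>50)&(y<400)&(z>84)&(z<100)&(f.min(2)>110)
    k,l,s,_=cv2.connectedComponentsWithStats(m.astype(np.uint8))
    for i in range(1,k):
        if s[i,4]<60: continue
        q=P[l==i]; r=cv2.minAreaRect(q[:,:2].astype(np.float32))
        print('lever',s[i],r,cv2.boxPoints(r).round(0).tolist())
    b=(x>350)&(x<800)&(y>60)&(y<480)&(z>5)&(z<16)&(f.max(2)<110)&(f.min(2)>40)
    b=cv2.morphologyEx(b.astype(np.uint8),cv2.MORPH_OPEN,np.ones((3,3)))>0
    print('base',cv2.minAreaRect(P[b][:,:2].astype(np.float32)))
E
python3 - <<'E'
from h import *
levers(load('side')) if 0 else None
for n in('side','top'):
    c=cam(n); levers(c); cv2.imwrite(f'pics/{n}3.png',cv2.resize(c['frame'][190:440,140:360],None,fx=2.3,fy=2.3))
rel([vent(.04,10,z=300),vent(.04,10)])
E
```

```text
lever [268 302  52  36 549] ((473.83135986328125, 163.4778594970703), (18.744325637817383, 94.59173583984375), 87.58470916748047) [[426.0, 156.0], [521.0, 152.0], [521.0, 171.0], [427.0, 175.0]]
lever [169 356  51  51 657] ((522.155029296875, 332.2292785644531), (17.74864959716797, 93.73948669433594), 3.3395235538482666) [[511.0, 379.0], [516.0, 285.0], [534.0, 286.0], [528.0, 380.0]]
base ((547.382080078125, 222.2620849609375), (167.5395965576172, 259.74798583984375), 0.2767878770828247)
lever [161 244  38   9 233] ((521.2264404296875, 332.5766906738281), (15.975449562072754, 91.9956283569336), 2.916620969772339) [[511.0, 378.0], [516.0, 286.0], [532.0, 287.0], [527.0, 379.0]]
base ((547.5654907226562, 221.59103393554688), (162.6802978515625, 257.7140197753906), 0.7822412848472595)
t 6.85 [448.8 104.  306.2] 0.015 F [-0.4  0.7 -0.3]
[0.1052, -0.2529, 0.0064, np.float64(-1.606)]
[0.1051, -0.2527, 0.2294, np.float64(-1.606)]
```

View pics/side3.png

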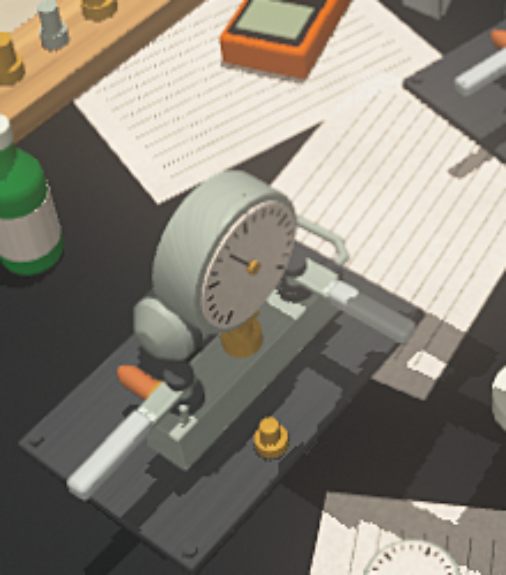

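The isolating lever now points to the front, from about (300,270) to (410,330) in the crop, and the stand has not moved. Next is the vent side.

Emit:
move_arm(
  moves=[
    [0.009,-0.021,0,-0.13],
    [0.018,-0.042,0,-0.27],
    [0.027,-0.063,0,-0.4],
    [0.035,-0.084,0,-0.54],
    [0.044,-0.105,0,-0.67],
    [0.053,-0.126,0,-0.8],
    [0.062,-0.147,0,-0.94],
    [0.07,-0.168,0,-1.07],
    [0.079,-0.19,0,-1.2],
    [0.088,-0.21,0,-1.34],
    [0.097,-0.232,0,-1.47],
    [0.105,-0.253,0,-1.606],
  ],
)

```text
clock: 8.05
eef_pos: [550.0, 359.3, 304.2]
eef_rot: [-3.139, 0.001, 1.627]
wrist_force: [-0.3, -0.1, 0.2]
finger_gap: 0.5
finger_force: 0.0
```

Run:
```python
from h import *
rel([vent(.04,10,z=300),vent(.04,10)])
c=cam('top'); levers(c)
c=cam('wrist'); levers(c)
P=cloud(load('top')); m=(abs(P[...,0]-556)<25)&(abs(P[...,1]-358)<20); print(np.percentile(P[m][:,2],[50,90]))
```

```text
t 8.05 [550.  359.3 304.2] 1.627 F [-0.3 -0.1  0.2]
[-0.0008, 0.0, 0.0042, np.float64(0.006)]
[-0.0007, 0.0006, 0.2272, np.float64(0.006)]
lever [162 244  37   8 215] ((521.2796630859375, 331.30291748046875), (15.31035041809082, 88.32925415039062), 2.361671209335327) [[512.0, 375.0], [515.0, 287.0], [531.0, 287.0], [527.0, 376.0]]
lever [248 248   7  40 263] ((472.5697021484375, 161.44932556152344), (92.57489013671875, 15.6065034866333), 0.04438471794128418) [[426.0, 169.0], [426.0, 154.0], [519.0, 154.0], [519.0, 169.0]]
base ((547.1602783203125, 221.46749877929688), (164.08468627929688, 258.2229309082031), 0.5178859829902649)
lever [ 287  191   16   85 1226] ((521.822265625, 331.75201416015625), (16.109052658081055, 92.7931137084961), 2.595170497894287) [[512.0, 378.0], [516.0, 285.0], [532.0, 286.0], [528.0, 378.0]]
lever [207 362  10  13  96] ((432.02850341796875, 162.70982360839844), (11.201702117919922, 15.13444709777832), 1.47771155834198) [[426.0, 170.0], [427.0, 155.0], [438.0, 155.0], [437.0, 170.0]]
base ((502.9991455078125, 240.717529296875), (276.24505615234375, 227.96759033203125), 7.881241321563721)
[607.68405605 611.17360035]
```

Emit:
move_arm(
  moves=[
    [0,0,0.04,0],
    [0,0,0.08,0],
    [0,0,0.12,0],
    [0,0,0.16,0],
    [0,0,0.19,0],
    [0,0,0.21,0],
    [0,0,0.225,0],
    [0,0,0.227,0],
    [0,0,0.227,0],
  ],
)

```text
clock: 9.05
eef_pos: [550.0, 358.2, 79.6]
eef_rot: [-3.142, -0.0, 1.62]
wrist_force: [0.5, -1.0, -0.6]
finger_gap: 0.4
finger_force: 0.0
```

Run:
```python
from h import *
rel([vent(.04,3)]+[vent(t) for t in np.arange(.1,1.01,.1)])
```

```text
t 9.05 [550.  358.2  79.6] 1.62 F [ 0.5 -1.  -0.6]
[0.0003, -0.0069, 0.0026, np.float64(-0.001)]
[0.0013, -0.0146, 0.0026, np.float64(-0.061)]
[0.0025, -0.0226, 0.0026, np.float64(-0.161)]
[0.0029, -0.0306, 0.0027, np.float64(-0.261)]
[0.0025, -0.0387, 0.0027, np.float64(-0.361)]
[0.0012, -0.0466, 0.0027, np.float64(-0.461)]
[-0.0008, -0.0544, 0.0027, np.float64(-0.561)]
[-0.0036, -0.062, 0.0027, np.float64(-0.661)]
[-0.0071, -0.0693, 0.0027, np.float64(-0.761)]
[-0.0114, -0.0761, 0.0027, np.float64(-0.861)]
[-0.0163, -0.0825, 0.0027, np.float64(-0.961)]
```

Emit:
move_arm(
  moves=[
    [0,-0.007,0.002,0],
    [0.0013,-0.0146,0.002,-0.06],
    [0.0025,-0.0226,0.002,-0.16],
    [0.003,-0.0306,0.002,-0.26],
    [0.0025,-0.0387,0.002,-0.36],
    [0.0012,-0.0466,0.002,-0.46],
    [-0.0008,-0.0544,0.002,-0.56],
    [-0.0036,-0.062,0.002,-0.66],
    [-0.0071,-0.0693,0.002,-0.76],
    [-0.0114,-0.0761,0.002,-0.86],
    [-0.0163,-0.0825,0.002,-0.96],
  ],
)

```text
clock: 10.15
eef_pos: [468.5, 338.3, 78.6]
eef_rot: [3.138, 0.001, 2.585]
wrist_force: [4.1, 2.4, -1.1]
finger_gap: 0.5
finger_force: 1.9
```

Run:
```python
from h import *
rel([vent(t) for t in np.arange(1.1,1.56,.1)]+[vent(1.55)])
```

```text
t 10.15 [468.5 338.3  78.6] 2.585 F [ 4.1  2.4 -1.1]
[0.0016, -0.0084, 0.0016, np.float64(-0.096)]
[0.0025, -0.0164, 0.0016, np.float64(-0.196)]
[0.0025, -0.0244, 0.0016, np.float64(-0.296)]
[0.0018, -0.0325, 0.0015, np.float64(-0.396)]
[0.0003, -0.0404, 0.0015, np.float64(-0.496)]
[-0.0007, -0.0443, 0.0015, np.float64(-0.546)]
```

Emit:
move_arm(
  moves=[
    [0.0016,-0.0084,0.001,-0.096],
    [0.0025,-0.0164,0.001,-0.196],
    [0.0025,-0.0244,0.001,-0.296],
    [0.0018,-0.0325,0.001,-0.396],
    [0.0003,-0.0404,0.001,-0.496],
    [-0.0007,-0.0423,0.001,-0.54],
    [-0.0007,-0.0423,0.001,-0.56],
  ],
)

```text
clock: 10.85
eef_pos: [446.4, 302.0, 77.6]
eef_rot: [3.14, 0.002, -3.141]
wrist_force: [-1.8, 1.1, 1.3]
finger_gap: 0.4
finger_force: 0.7
```

Run:
```python
from h import *
rel([vent(1.55),vent(1.571)])
```

```text
t 10.85 [446.4 302.   77.6] -3.141 F [-1.8  1.1  1.3]
[0.0006, -0.0017, 0.0006, np.float64(-6.272)]
[0.0011, -0.0033, 0.0006, np.float64(-6.293)]
```

Emit:
move_arm(
  moves=[
    [0,-0.001,0,0],
    [0,-0.002,0,0],
    [0,-0.003,0,0],
    [0,-0.003,0,0],
  ],
)

```text
clock: 11.25
eef_pos: [446.6, 298.9, 76.6]
eef_rot: [3.141, 0.0, 3.14]
wrist_force: [-0.5, 3.6, 3.0]
finger_gap: 0.9
finger_force: 2.0
```

Emit:
move_arm(
  moves=[
    [0,-0.001,0,0],
    [0,-0.001,0,0],
  ],
)

```text
clock: 11.45
eef_pos: [446.6, 298.2, 76.6]
eef_rot: [3.141, 0.0, 3.141]
wrist_force: [-1.3, 7.0, 3.7]
finger_gap: 0.6
finger_force: 3.7
```

Emit:
move_arm(
  moves=[
    [0,-0.001,0,0],
    [0,-0.001,0,0],
  ],
)

```text
clock: 11.65
eef_pos: [446.6, 298.0, 76.7]
eef_rot: [3.139, 0.001, 3.141]
wrist_force: [-1.1, 13.2, 0.9]
finger_gap: 0.9
finger_force: 7.1
```

Emit:
move_arm(
  moves=[
    [0,-0.001,0,0],
    [0,-0.001,0,0],
  ],
)

```text
clock: 11.85
eef_pos: [446.4, 297.4, 76.7]
eef_rot: [3.138, 0.001, 3.141]
wrist_force: [-2.6, 16.8, 1.4]
finger_gap: 0.0
finger_force: 8.4
```

Emit:
move_arm(
  moves=[
    [0,0.01,0,0],
    [0,0.025,0,0],
    [0,0.04,0,0],
    [0,0.04,-0.04,0],
    [0,0.04,-0.08,0],
    [0,0.04,-0.12,0],
    [0,0.04,-0.16,0],
    [0,0.04,-0.2,0],
    [0,0.04,-0.23,0],
    [-0.0,0.06,-0.23,0],
    [0,0.08,-0.23,0],
    [0,0.08,-0.23,0],
  ],
)

```text
clock: 13.05
eef_pos: [446.1, 377.8, 305.8]
eef_rot: [-3.141, -0.001, -3.141]
wrist_force: [0.5, -0.3, 0.3]
finger_gap: 0.7
finger_force: 0.0
```

Run:
```python
from h import *
for n in('top','side'):
    c=cam(n); levers(c); cv2.imwrite(f'pics/{n}4.png',cv2.resize(c['frame'][190:440,140:360],None,fx=2.3,fy=2.3))
```

```text
lever [248 248   7  40 249] ((472.2331848144531, 161.3086395263672), (91.97972106933594, 15.18528938293457), 0.7223799228668213) [[426.0, 168.0], [426.0, 153.0], [518.0, 154.0], [518.0, 169.0]]
lever [199 251   8  38 230] ((469.3058166503906, 277.43145751953125), (88.1385269165039, 16.438282012939453), 1.6480261087417603) [[425.0, 284.0], [425.0, 268.0], [514.0, 270.0], [513.0, 287.0]]
base ((547.1450805664062, 220.8492889404297), (166.1382293701172, 257.6806945800781), 1.2240405082702637)
lever [269 302  51  36 559] ((473.9764099121094, 162.37294006347656), (18.194974899291992, 94.54703521728516), 89.11746215820312) [[427.0, 154.0], [521.0, 153.0], [521.0, 171.0], [427.0, 172.0]]
lever [217 358  56  35 611] ((471.5364074707031, 278.16082763671875), (94.45245361328125, 17.41482925415039), 0.817199170589447) [[424.0, 286.0], [424.0, 269.0], [519.0, 270.0], [519.0, 288.0]]
base ((547.83447265625, 222.67111206054688), (167.75680541992188, 258.6766357421875), 0.7658354043960571)
```

View pics/top4.png

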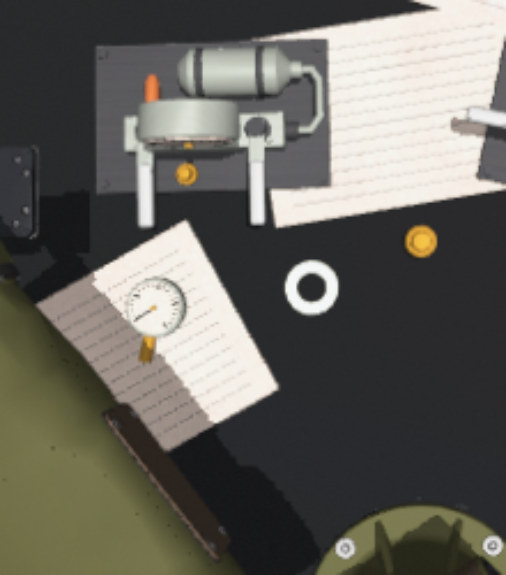

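View pics/side4.png

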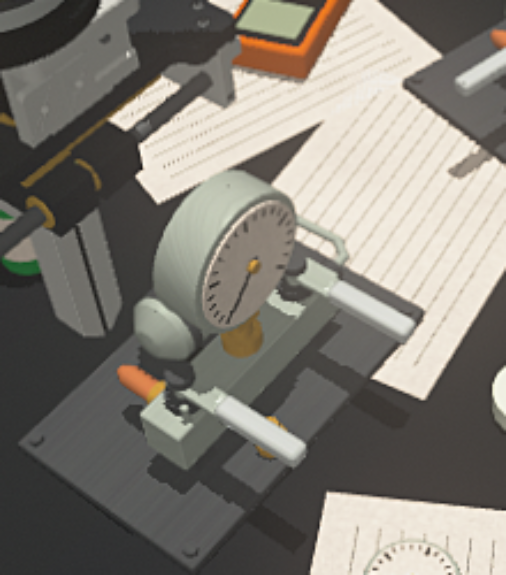

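Both levers point to the front, parallel to each other, at (257,190) and (146,190) in the top crop. The needle has dropped, and the plug and the other things are where they were. The fingers are clear of everything, so I hand the job in.

```bash
python3 -c "
from cell import manip
print(manip.sign_off())"
```

```text
the job is handed in; nothing more can be done
None
```

I pushed the dial gauge's isolating lever shut to its stop, then its vent lever open to its stop. Both now point to the front and the needle has dropped. The stand did not shift noticeably, I touched nothing else, and the job is handed in at about 13 s.

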